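# Stack slide boxes on the inclined stand

### The arm

A 7-joint arm with a two-finger parallel gripper is mounted at the origin on the work surface. World frame = base frame: x ahead of the robot, y to its left, z up, the work surface at z = 0. Lengths are in m, angles in rad, forces in N, time in s.
With the tool pointing down it reaches from about 0.425 to 0.925 m from the base axis. Payload 6.8 kg.
Tool frame: the origin (TCP) lies on the centre line of the jaws, within the pads' length; the fingertips stand 8 mm ahead of it and the grasp point (between the pads) lies 11 mm behind it (bot.tips_ahead is the distance from the TCP to the fingertips, in m); z points along the fingers, y is the line along which they close (so a half turn about z gives the same grasp; the last joint's range is limited). The gripper opens to 85 mm and grips with 20 to 120 N. Pads are 22 mm wide; open, the fingers measure 114 mm over their backs; the gripper's body (76 mm by 85 mm) begins 54 mm behind the grasp point. The pads swing forward as they close: fully open they stand 13 mm farther back than shut.
Start: joints at [1.184, 0.477, 0.022, 1.555, -0.011, 1.109, -0.083], TCP at [0.186, -0.649, 0.239] pointing down, gripper open.
Joint ranges: [-2.96, 2.96], [-0.34, 2.1], [-1.41, 1.46], [0.24, 2.44], [-1.37, 4.51], [0.17, 1.92], [-2.96, 2.96]. Speed limits (rad/s): [2.39, 2.39, 3.14, 3.14, 3.14, 3.14, 3.14].

### API

Orientations are given as a unit quaternion [w, x, y, z].
In Python, from station import bot gives the robot as it stands.
- The arm moves only by the tool send_rows, never from a script. Its argument "deltas" is text: rows parted by semicolons, each of 4 numbers parted by spaces: the shift along the tool's x, y, z in m, then the turn about the tool's z in degrees. In form: x y z spin; .... A call has 1 to 5 rows; each row is the pose to reach, as a shift and turn from the pose commanded when the call began, along the tool's axes at that moment; what a row does not reach only later rows make up. A row lasts 1/10 s, in which the tool goes at most 50 mm and 8.59 degrees, less where a joint would pass 70% of its speed; a pose out of reach is approached as far as the arm can. A call with a gripper value outside its range is refused whole. "claw" is the opening, from 0 (shut) to 1 (fully open), set as the call begins (left out, the last holds). The fingers move at their own pace and stop on an object; "force" is the grip in N (left out, the last holds). Time passes only in rows, so rows that repeat a pose let the fingers close. It gives the time, the measured TCP pose, the force, the opening and the grip force at its end, in the units of the state.
- bot.get_obs(): the state, without advancing time (a new reading comes with each control period).
- bot.read_camera(name): name is "scene" or "top" or "wrist"; returns a dict with "img" (400x640x3 uint8, red, green, blue), "depth" (400x640 float32, m along the optical axis (not along the pixel's ray), 0 where there is no reading), "fx", "fy", "cx", "cy" (pixels), "dist_coeffs" ([k1, k2, p1, p2, k3] as OpenCV has them; the pictures are not rectified), "camera_from_world" (4x4, takes a point from world to camera coordinates). Camera axes: x right, y up, looking along -z (the intrinsics and any distortion apply to the point x, -y, -z); pixel columns grow to the right and rows downward; lengths in m; the calibration is good to about 2 mm. A picture is of the moment at which its call begins.
- bot.hand_in(): hands the job in; it is judged then, once.
Trained networks look in a picture, given as the dict that the camera call returned (one of the last four; its "shot" number tells which), for a name from the list of things; names that differ only in an ending like _2 or _b are one class to them, and where a whole thing is asked for, a point or a joint stands for the part that bears it (a point fixed in the world has none). Each returns a list of dicts, best first, with "confidence" (0 to 1); they miss things now and then, are a little off and sometimes report something else, mostly with a low value. They report only what shows in the picture. A call takes as long as a camera call. They do not tell look-alikes from the thing itself.
- bot.masks_of(picture, query): "mask" (400x640 bool, what is visible of it).
- bot.landmark_of(picture, query): "xyz" ([x, y, z] in m, in world coordinates, good to about 4 mm: a listed point, or the origin of a listed thing).
The state is a dict: "t": time; "q": joint angles; "joint_vel": joint speeds; "joint_torque": joint torques, N m; "eef_pos": TCP position; "tool_rot": TCP orientation; "contact_force": force on the tool from outside, world axes, zero at the start; "torque": the same for the moment, N m; "gripper_width": opening from 0.0 (shut) to 1.0 (fully open); "grasp_force": force on a finger pad.
Only numpy, scipy, OpenCV 4.12 (cv2) and the standard library are available. Lean on these libraries where they do the work, as an engineer would, in place of code of your own. Each camera call takes 0.05 s, during which the arm holds its last target. There are 200 camera calls.

### The job

File the three wooden slide boxes on the sloping stand. Push the big case, which was left partway up the slope, down until it is square against the sliding backstop; then stack the medium box on the case and the small box on top, both lying flat, centred side to side on the case, and each with a short end right up against the backstop. Set the boxes down gently without dropping them, do not shift the backstop from its clamped setting, and leave the tape roll, the mouse and the jar alone.

Things in the scene. Friction and masses are not known exactly. Their poses are not given: they have to be found in the camera images.
- stand: aluminium stand fixed to the bench. Origin on the bench below the middle of its deck; x level in the uphill direction (away from the robot), z up. The flat deck, 260 mm long on the slope and 180 mm wide, rises 22 degrees towards +x; its top is 114 mm above the bench in the middle, 65 mm at the low edge, 162 mm at the high edge. Open at the sides and the high end.
- stop_face (a point): steel backstop near the deck's low end: point where its face meets the deck top, mid width. x up the slope, y level across, z square to the deck (leans 22 degrees to the robot). The face is the plane x = 0, 150 mm wide, 106 mm high along z; boxes go on its +x side. Plate 6 mm thick, ribs behind. A friction clamp holds it: a push over about 35 N along the slope makes it slip.
- case_mid (a point): centre of the big case, a closed wooden microscope-slide box with a thin dark lid seam and a small brass clasp on the end at its +x face: 120 mm along x, 130 along y, 45 along z, 0.35 to 0.65 kg. It starts flat on the deck (x up the slope, z square to the deck), square to the backstop, 10 to 50 mm uphill of it, held by friction. Too wide to grasp across.
- medium_mid (a point): centre of the medium box, a closed wooden microscope-slide box with a thin dark lid seam and a small brass clasp on the end at its +x face: 110 mm along its x, 62 mm along its y, 36 mm along its z, 0.18 to 0.33 kg. It starts lying flat on the bench. Friction holds it where it is set down on the slope.
- small_mid (a point): centre of the small box, a closed wooden microscope-slide box with a thin dark lid seam and a small brass clasp on the end at its +x face: 90 mm along its x, 52 mm along its y, 30 mm along its z, 0.1 to 0.2 kg. It starts lying flat on the bench. Friction holds it where it is set down on the slope.
- tape: bystander: grey tape roll lying flat, 72 mm across, 24 mm high, hole 50 mm; origin at the centre of its underside.
- mouse: bystander: black computer mouse on a thin mouse pad, 100 x 60 mm, 27 mm high; origin at the centre of its underside.
- jar: bystander: glass jar with a white cap, 64 mm across, 85 mm high; origin at the centre of its underside.
Things that resemble listed ones, but are neither listed nor needed, are in the scene too. What is shaped like the part that bears case_mid but turquoise is not meant.

How it is judged:
On the way, in this order (a step that is already met when the one before it is completed fails the run):
1. the big case lies flat on the deck, square against the backstop (x of case_mid in the frame of stop_face below 0.063 m and z of case_mid in the frame of stop_face between 0.0185 and 0.0265 m and angle between the x axis of case_mid and the x axis of stop_face, either way round below 0.04 rad and angle between the z axis of case_mid and the z axis of stop_face, either way round below 0.05 rad and y of case_mid in the frame of stop_face between -0.03 and 0.03 m), for 0.2 s.
2. the medium box lies flat on the case, its short end against the backstop, and is let go (all of step 1 and x of medium_mid in the frame of stop_face below 0.058 m and z of medium_mid in the frame of stop_face between 0.059 and 0.067 m and angle between the x axis of medium_mid and the x axis of stop_face, either way round below 0.04 rad and angle between the z axis of medium_mid and the z axis of stop_face, either way round below 0.05 rad and y of medium_mid in the frame of case_mid between -0.015 and 0.015 m and contact force between medium and the fingers below 0.1 N), for 0.2 s.
3. the small box lies flat on the medium box, its short end against the backstop, and is let go (all of step 1 and x of medium_mid in the frame of stop_face below 0.058 m and z of medium_mid in the frame of stop_face between 0.059 and 0.067 m and angle between the x axis of each of medium_mid, small_mid and the x axis of stop_face, either way round below 0.04 rad and angle between the z axis of each of medium_mid, small_mid and the z axis of stop_face, either way round below 0.05 rad and y of medium_mid in the frame of case_mid between -0.015 and 0.015 m and x of small_mid in the frame of stop_face below 0.048 m and z of small_mid in the frame of stop_face between 0.092 and 0.1 m and y of small_mid in the frame of case_mid between -0.015 and 0.015 m and contact force between small and the fingers below 0.1 N), for 0.2 s.
At the end, for the whole second after the job is handed in: Case flat on the deck, medium box flat on it, small box on top (heights within 4 mm), each within 3 mm of touching the backstop and square to it within 0.04 rad, short ends towards it; both centred on the case within 15 mm, the case on the backstop within 30 mm; released, at rest (all of step 3 and contact force between each of case, medium and the fingers below 0.1 N and linear speed of each of case, medium, small below 0.01 m/s).
It fails at once if the backstop is pushed more than 5 mm from its setting (distance of stop_face from where it was at the start of the episode above 0.005 m).
It fails at once if the medium or small box is pressed or slammed onto the box below (more than 100 N) (contact force between medium and case above 100 N or contact force between small and medium above 100 N).
It fails at once if a slide box is dropped or knocked (moves faster than 0.35 m/s while the fingers do not touch it) ((contact force between case and the fingers below 0.1 N and linear speed of case above 0.35 m/s) or (contact force between medium and the fingers below 0.1 N and linear speed of medium above 0.35 m/s) or (contact force between small and the fingers below 0.1 N and linear speed of small above 0.35 m/s)).
It fails at once if a bystander is moved more than 20 mm (distance of any of tape, mouse, jar from where it was at the start of the episode above 0.02 m).
It also fails if it takes over 67 s, if anything falls off the work surface, if the arm or the gripper's body presses on something with over 40 N, if the wrist force passes 120 N, or if a joint passes its speed limit or range.

## Working session

There is one attempt and no reset: what is moved stays moved. The work goes in short steps, Python scripts to look and compute and a tool call to move; the robot and the scene stay as the last step left them, time stands still between calls to the robot, and variables do not carry over. Pictures are saved under pics/ and viewed, at most 10 in all, crops included, and the job is handed in when it is done.

Besides the shell and the picture viewer there is one more tool, called by a JSON object that holds its "method" and its "body", one argument or row to a line. send_rows: Moves the arm, as the interface text tells. Its arguments: {"type":"object","properties":{"deltas":{"type":"string"},"claw":{"type":"number"},"force":{"type":"number"}},"required":["deltas"]}

```bash
mkdir -p pics; ls
cat > h.py <<'E'
import numpy as np, cv2
from station import bot
def world(c,pix,depth=None):
    pix=np.atleast_2d(np.array(pix,float))
    K=np.array([[c['fx'],0,c['cx']],[0,c['fy'],c['cy']],[0,0,1]])
    n=cv2.undistortPoints(pix.reshape(-1,1,2),K,np.array(c['dist_coeffs'],float)).reshape(-1,2)
    d=np.array([c['depth'][int(round(v)),int(round(u))] for u,v in pix]) if depth is None else depth
    P=np.c_[n[:,0]*d,-n[:,1]*d,-d,np.ones(len(d))]
    return (np.linalg.inv(c['camera_from_world'])@P.T).T[:,:3]
def cloud(c,mask):
    v,u=np.nonzero(mask&(c['depth']>0)); return world(c,np.c_[u,v]),np.c_[u,v]
E
python3 - <<'E'
from h import *
for n in ['scene','top']:
    c=bot.read_camera(n); cv2.imwrite(f'pics/{n}0.png',c['img'][...,::-1])
    for q in ['stand','stop_face','case_mid','medium_mid','small_mid','tape','mouse','jar']:
        print(n,q,[(np.round(d['xyz'],3).tolist(),round(d['confidence'],2)) for d in bot.landmark_of(c,q)])
o=bot.get_obs(); print(o)
E
```

```text
pics
scene stand [([0.616, 0.198, 0.001], 0.86)]
scene stop_face [([0.547, 0.211, 0.088], 0.89)]
scene case_mid [([0.606, 0.206, 0.136], 0.96), ([0.322, 0.374, 0.022], 0.96), ([0.323, 0.131, 0.02], 0.76)]
scene medium_mid [([0.568, -0.136, 0.019], 0.74)]
scene small_mid [([0.462, -0.303, 0.015], 0.88)]
scene tape [([0.412, -0.03, -0.001], 0.74)]
scene mouse [([0.786, -0.172, 0.004], 0.85)]
scene jar [([0.642, -0.328, 0.003], 0.93), ([0.788, -0.174, 0.002], 0.34)]
top stand []
top stop_face [([0.547, 0.212, 0.084], 0.79)]
top case_mid [([0.328, 0.13, 0.023], 0.68), ([0.614, 0.208, 0.132], 0.57), ([0.324, 0.376, 0.019], 0.57)]
top medium_mid [([0.57, -0.141, 0.018], 0.87), ([0.408, -0.027, -0.001], 0.33)]
top small_mid [([0.458, -0.301, 0.018], 0.77)]
top tape [([0.407, -0.023, -0.002], 0.59)]
top mouse [([0.787, -0.167, 0.008], 0.69)]
top jar [([0.636, -0.328, 0.0], 0.66)]
{'t': 0.9, 'q': array([ 1.18387451,  0.47699428,  0.02239206,  1.55542409, -0.01152569,
        1.10927819, -0.08310651]), 'joint_vel': array([-0.00161069,  0.00134453,  0.00043211, -0.00103615, -0.00062274,
        0.00027064, -0.00068805]), 'joint_torque': array([ 8.12965809e-04, -5.96319830e+01,  1.60636548e+00, -2.81547815e+01,
        1.24688240e-02,  1.47173439e-03,  2.50583605e-05]), 'eef_pos': array([ 0.18579588, -0.64893633,  0.23930139]), 'tool_rot': array([7.57867293e-06, 9.90300269e-01, 1.38943793e-01, 2.23012391e-05]), 'contact_force': array([-0.37039031, -0.10103045, -0.50522548]), 'torque': array([0.01847498, 0.00187975, 0.01961235]), 'grasp_force': 0.0, 'gripper_width': 0.9955983375071369}
```

```bash
python3 -c "
import cv2,numpy as np
a=cv2.imread('pics/scene0.png');b=cv2.imread('pics/top0.png');v=np.vstack([a,b]);cv2.imwrite('pics/both.png',cv2.resize(v,(480,600)))"
```

```text
(no output)
```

View pics/top0.png

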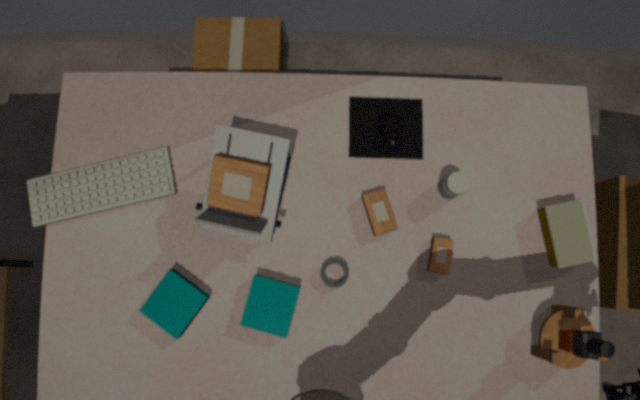

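View pics/scene0.png

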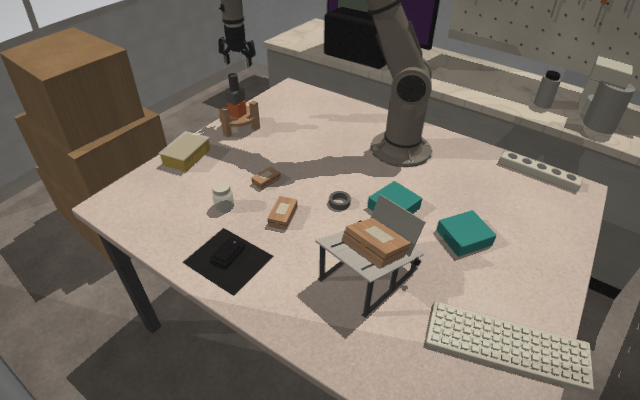

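The top view shows two turquoise look-alikes at (175,303) and (270,305). The case meant is the wooden one on the stand at (238,185). The medium box is at (380,211), the small box at (440,255), the tape at (335,271), the mouse at (388,128) and the jar at (453,184). I'll confirm the wooden case in a crop and fit rectangles to the boxes.

```bash
cat >> h.py <<'E'
def rect(P,Z=None):
    "min-area rect in xy of points: centre, long-side dir deg, sizes"
    (cx,cy),(a,b),t=cv2.minAreaRect((P[:,:2]*1000).astype(np.float32))
    if a<b: a,b,t=b,a,t+90
    return np.round([cx,cy,a,b,(t+90)%180-90],1)
def boxtop(c,mask,tilt=0):
    P,uv=cloud(c,cv2.erode(mask.astype(np.uint8),np.ones((2,2)))>0)
    return P
E
python3 - <<'E'
from h import *
print(bot.tips_ahead)
c=bot.read_camera('top'); I=c['img'].copy()
def best(q,xy):
    L=bot.masks_of(c,q); out=[]
    for d in L:
        P,uv=cloud(c,d['mask']); out.append((np.linalg.norm(np.median(P,0)[:2]-xy),P))
    return min(out,key=lambda a:a[0])[1]
for q,xy,h in [('medium_mid',(.57,-.14),.036),('small_mid',(.46,-.30),.03)]:
    P=best(q,xy); T=P[P[:,2]>h-.012]; print(q,len(T),np.percentile(P[:,2],[5,50,95]),rect(T))
P=best('case_mid',(.61,.207)); m=np.median(P,0)
for k in range(5):
    n=np.linalg.svd(P-P.mean(0),full_matrices=False)[2][2]; n*=np.sign(n[2]); P=P[abs((P-P.mean(0))@n)<.006]
print('case',len(P),P.mean(0),n,'tilt',np.degrees(np.arccos(n[2])),'yaw uphill',np.degrees(np.arctan2(-n[1],-n[0])))
# in-plane frame
x=np.array([-n[0],-n[1],0]);x/=np.linalg.norm(x);y=np.cross(n,[x[0],x[1],0]);y/=np.linalg.norm(y);xs=np.cross(y,n)
Q=np.c_[P@xs,P@y]; r=rect(Q); print(r); print('centre top',xs*r[0]/1e3+y*r[1]/1e3+n*np.mean(P@n))
L=bot.masks_of(c,'stand'); print([d['confidence'] for d in L])
for d in L[:1]:
    P,_=cloud(c,d['mask']); S=P-np.array([.547,.211,.086]); z=S@n; D=P[abs(z)<.006]; print(len(D),rect(np.c_[D@xs,D@y]))
cv2.imwrite('pics/crop.png',cv2.resize(I[110:345,130:490],None,fx=2.2,fy=2.2,interpolation=2)[...,::-1])
E
```

```text
0.008
medium_mid 1028 [0.02968875 0.03666779 0.04065726] [ 567.2 -138.6  108.3   62.2   19.2]
small_mid 734 [0.01834639 0.03027884 0.03423793] [ 458.3 -296.9   90.2   54.    -8.1]
case 2554 [0.60359791 0.20883051 0.15795438] [-0.36234666  0.06695391  0.92963545] tilt 21.621940378232843 yaw uphill -10.468952611780722
[576.9 313.5 129.7 118.2  89. ]
centre top [0.60531899 0.20695702 0.15876015]
[0.82]
3744 [571.2 308.1 260.3 212.5  -1.3]
```

View pics/crop.png

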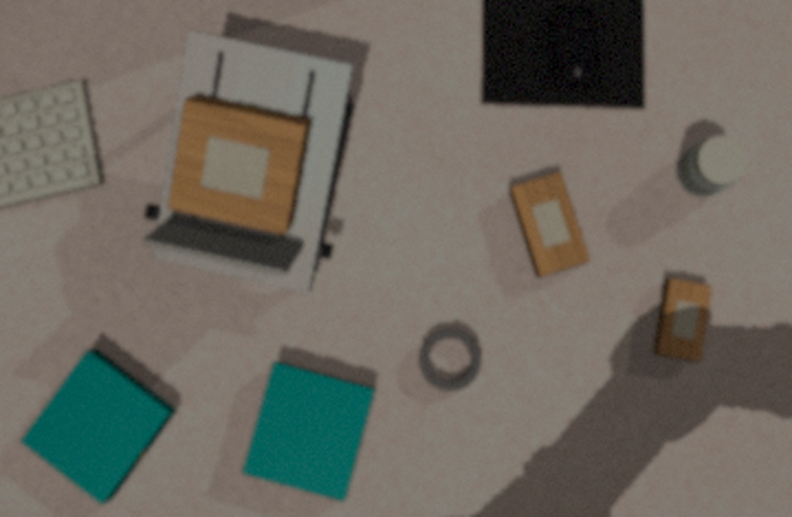

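The crop shows the wooden case with its uphill face near (250,105), at a gap of about 20 mm from the backstop. The turquoise boxes are the decoys. Medium box: (548,225) in the crop. Small box: (685,318). The case goes first.

```bash
cat >> h.py <<'E'
from scipy.spatial.transform import Rotation as R
def go(x,y,z,yaw):
    "deltas in tool axes from the measured pose; yaw = world direction of tool x (mod 180)"
    o=bot.get_obs(); w,a,b,c=o['tool_rot']; M=R.from_quat([a,b,c,w]).as_matrix()
    cur=np.degrees(np.arctan2(M[1,0],M[0,0])); s=((cur-yaw)+90)%180-90
    print('to',(x,y,z,yaw),'->',np.round(M.T@(np.array([x,y,z])-o['eef_pos']),4),'spin',round(s,2),'cur yaw',round(cur,2))
YAW=np.radians(-11.6); S0=np.array([.547,.2115,.0865])
c22,s22=np.cos(np.radians(22)),np.sin(np.radians(22))
XS=np.array([c22*np.cos(YAW),c22*np.sin(YAW),s22]); YS=np.array([-np.sin(YAW),np.cos(YAW),0]); ZS=np.cross(XS,YS)
E
python3 - <<'E'
from h import *
go(.70,.188,.26,-11.6)
E
```

```text
to (0.7, 0.188, 0.26, -11.6) -> [ 0.7247 -0.6631 -0.0207] spin 27.57 cur yaw 15.97
```

{"method": "send_rows", "body": {
  "deltas": "0.181 -0.166 -0.02 6; 0.181 -0.166 -0.02 12; 0.181 -0.166 -0.02 18; 0.181 -0.166 -0.02 24; 0.181 -0.166 -0.02 27.6",
  "claw": 1,
  "force": 20
}}

```text
t: 1.65
eef_pos: [0.3152, -0.4375, 0.2597]
tool_rot: [0.0, 0.995, -0.103, 0.0]
contact_force: [0.3, 0.2, 1.0]
gripper_width: 1.001
grasp_force: 0.0
```

Run:
```python
from h import *
c=bot.read_camera('wrist'); cv2.imwrite('pics/w1.png',c['img'][...,::-1])
go(.70,.188,.26,-11.6)
print(np.linalg.inv(c['camera_from_world']).round(3).tolist(), bot.get_obs()['eef_pos'])
```

```text
to (0.7, 0.188, 0.26, -11.6) -> [ 0.2491 -0.6814  0.0036] spin 0.18 cur yaw -11.42
[[-0.204, 0.945, 0.256, 0.38], [-0.979, -0.197, -0.054, -0.45], [-0.0, -0.262, 0.965, 0.394], [0.0, 0.0, 0.0, 1.0]] [ 0.32089798 -0.43056905  0.26018372]
```

View pics/w1.png

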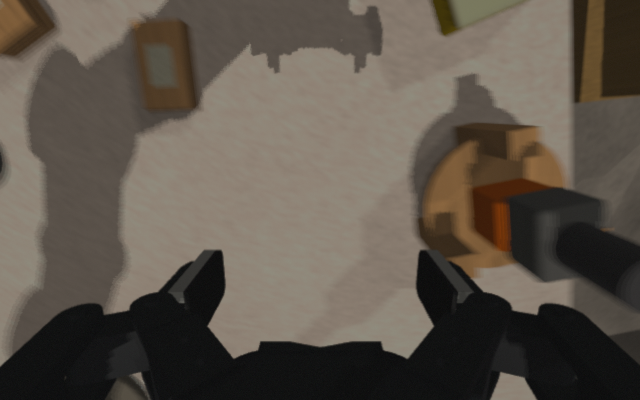

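The wrist view shows the small box at (165,65), the open fingertips near (222,255) and (420,255), and the bench clear below. I'll carry on to the stand.

{"method": "send_rows", "body": {
  "deltas": "0.249 -0.681 0 0.2; 0.249 -0.681 0 0.2; 0.249 -0.681 0 0.2; 0.249 -0.681 0 0.2; 0.249 -0.681 0 0.2"
}}

```text
t: 2.2
eef_pos: [0.4463, -0.2254, 0.2597]
tool_rot: [0.0, 0.995, -0.103, 0.0]
contact_force: [0.9, -0.1, 0.3]
gripper_width: 1.003
grasp_force: 0.0
```

Run:
```python
from h import *
go(.70,.188,.26,-11.6)
c=bot.read_camera('wrist')
P=world(c,[(221,253),(421,253),(205,275),(440,275)]); print(P-bot.get_obs()['eef_pos'])
for q in ['medium_mid','small_mid']:
    for d in bot.masks_of(c,q)[:2]:
        P,uv=cloud(c,d['mask']); print(q,d['confidence'],len(P),uv.min(0),uv.max(0),rect(P[P[:,2]>.024]),np.percentile(P[:,2],[50,95]))
```

```text
to (0.7, 0.188, 0.26, -11.6) -> [ 1.636e-01 -4.566e-01 -3.000e-04] spin -0.23 cur yaw -11.83
[[ 0.01180135  0.03234232  0.00682132]
 [-0.00503779 -0.05165869  0.00840293]
 [ 0.01227609  0.03196947  0.02745987]
 [-0.00326174 -0.05180282  0.0310981 ]]
medium_mid 0.72 7110 [164  15] [273 139] [ 567.8 -138.8  111.4   62.8   18.3] [0.03600987 0.03743647]
small_mid 0.74 3731 [356 107] [405 187] [ 459.8 -298.3   88.5   52.2   -9.3] [0.03002203 0.03131664]
```

{"method": "send_rows", "body": {
  "deltas": "0.164 -0.457 0 0; 0.164 -0.457 0 0; 0.164 -0.457 0 0; 0.164 -0.457 0 0; 0.164 -0.457 0 0"
}}

```text
t: 2.85
eef_pos: [0.5772, -0.0145, 0.2594]
tool_rot: [0.0, 0.995, -0.104, 0.0]
contact_force: [0.6, -1.4, 1.1]
gripper_width: 0.998
grasp_force: 0.0
```

{"method": "send_rows", "body": {
  "deltas": "0.06 -0.22 0 0; 0.06 -0.22 0 0; 0.06 -0.22 0 0; 0.06 -0.22 0 0; 0.06 -0.22 0 0"
}}

```text
t: 3.35
eef_pos: [0.6814, 0.1918, 0.2587]
tool_rot: [-0.001, 0.995, -0.102, -0.0]
contact_force: [-0.6, 1.1, -0.6]
gripper_width: 0.998
grasp_force: 0.0
```

Run:
```python
from h import *
o=bot.get_obs(); print(o['eef_pos'])
case=S0+XS*.080+ZS*.0225+YS*.007
f=case+XS*.06-ZS*.004; u=np.array([XS[0],XS[1],0])/c22
print(case,f,'contact tcp',f+u*.011)
p=f+u*.031+np.array([0,0,.010]); go(*p[:2],.19,-11.6)
c=bot.read_camera('top')
for q in ['case_mid','stop_face']: print([(np.round(d['xyz'],4).tolist(),d['confidence']) for d in bot.landmark_of(c,q)])
```

```text
[0.68135064 0.19181859 0.2587409 ]
[0.61281076 0.20513695 0.13733016] [0.66877336 0.19364947 0.15609782] contact tcp [0.67954869 0.19143762 0.15609782]
to (np.float64(0.6991401940681768), np.float64(0.187416057540631), 0.19, -11.6) -> [0.0183 0.0008 0.0687] spin -0.12 cur yaw -11.72
[([0.3241, 0.1336, 0.0221], 0.88), ([0.3273, 0.3786, 0.0237], 0.71)]
[([0.5489, 0.2141, 0.0812], 0.57)]
```

{"method": "send_rows", "body": {
  "deltas": "0.025 0 0 0; 0.022 0 0.04 0; 0.02 0 0.08 0; 0.02 0 0.1 0; 0.02 0 0.1 0"
}}

```text
t: 4.0
eef_pos: [0.6978, 0.1804, 0.1553]
tool_rot: [0.003, 0.995, -0.105, -0.003]
contact_force: [-0.0, -0.7, -0.0]
gripper_width: 1.004
grasp_force: 0.0
```

Run:
```python
from h import *
o=bot.get_obs(); print(o['eef_pos'],o['contact_force'])
go(.7,.188,.158,-11.6)
c=bot.read_camera('wrist'); cv2.imwrite('pics/w2.png',c['img'][...,::-1])
```

```text
[0.69782812 0.1803659  0.15525298] [-0.04007836 -0.67190836 -0.02834164]
to (0.7, 0.188, 0.158, -11.6) -> [ 0.0005 -0.0079 -0.0028] spin -0.4 cur yaw -12.0
```

View pics/w2.png

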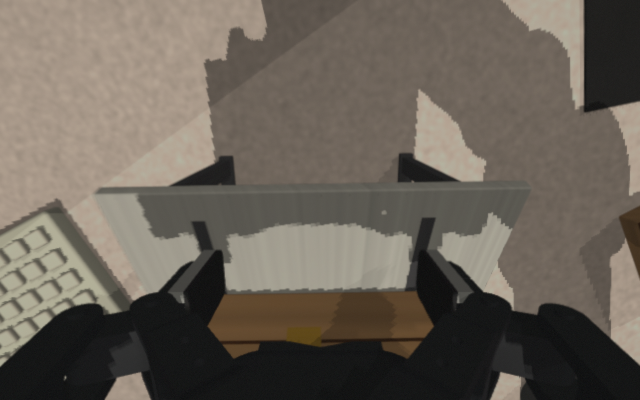

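The wrist view shows the case's uphill face and clasp at (303,333), between the two fingertips at (222,255) and (420,255), with the deck clear around the fingers. I'll approach contact and push down the slope.

{"method": "send_rows", "body": {
  "deltas": "0 -0.006 -0.003 -0.4; -0.005 -0.007 -0.001 -0.4; -0.01 -0.007 0.001 -0.4; -0.015 -0.007 0.003 -0.4; -0.018 -0.007 0.004 -0.4"
}}

```text
t: 4.55
eef_pos: [0.6828, 0.1959, 0.1554]
tool_rot: [0.0, 0.995, -0.099, -0.0]
contact_force: [-0.2, -0.9, -0.3]
gripper_width: 1.003
grasp_force: 0.0
```

Run:
```python
from h import *
o=bot.get_obs(); print(o['eef_pos'],o['contact_force'])
go(.7,.188,.158,-11.6)
```

```text
[0.68280674 0.19587722 0.15539577] [-0.22514034 -0.89013962 -0.28088008]
to (0.7, 0.188, 0.158, -11.6) -> [ 0.0184  0.0043 -0.0026] spin 0.21 cur yaw -11.39
```

{"method": "send_rows", "body": {
  "deltas": "-0.003 0 0.001 0; -0.006 0 0.0024 0; -0.009 0 0.0036 0; -0.012 0 0.0048 0; -0.015 0 0.006 0"
}}

```text
t: 5.05
eef_pos: [0.6689, 0.1985, 0.1494]
tool_rot: [-0.0, 0.995, -0.1, 0.0]
contact_force: [-0.2, -0.6, -0.2]
gripper_width: 0.997
grasp_force: 0.6
```

{"method": "send_rows", "body": {
  "deltas": "-0.001 0 0.0004 0; -0.002 0 0.0008 0; -0.002 0 0.0008 0"
}}

```text
t: 5.35
eef_pos: [0.6668, 0.199, 0.1484]
tool_rot: [0.0, 0.995, -0.1, -0.0]
contact_force: [0.1, 0.3, 1.0]
gripper_width: 1.003
grasp_force: 0.2
```

{"method": "send_rows", "body": {
  "deltas": "-0.002 0 0.0008 0; -0.004 0 0.0016 0; -0.006 0 0.0024 0; -0.006 0 0.0024 0"
}}

```text
t: 5.75
eef_pos: [0.6623, 0.2002, 0.1467]
tool_rot: [-0.0, 0.995, -0.099, 0.002]
contact_force: [5.2, 0.4, 1.1]
gripper_width: 0.995
grasp_force: 2.4
```

Run:
```python
from h import *
o=bot.get_obs(); print(o['eef_pos'],o['contact_force'])
c=bot.read_camera('wrist'); cv2.imwrite('pics/w3.png',c['img'][...,::-1])
go(.7,.188,.158,-11.6)
```

```text
[0.66225768 0.20024556 0.14673289] [5.17724026 0.38574632 1.12610964]
to (0.7, 0.188, 0.158, -11.6) -> [ 0.0395  0.0045 -0.0112] spin 0.18 cur yaw -11.42
```

View pics/w3.png

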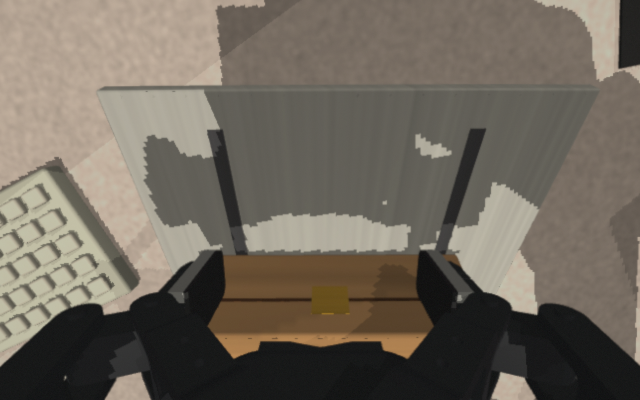

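The fingers now touch the case's uphill face symmetrically, with the clasp at (330,300), at about 5 N of push friction. I'll keep pushing.

{"method": "send_rows", "body": {
  "deltas": "-0.003 0 0.0012 0; -0.006 0 0.0024 0; -0.009 0 0.0036 0; -0.012 0 0.0048 0; -0.012 0 0.0048 0"
}}

```text
t: 6.3
eef_pos: [0.6617, 0.2004, 0.1472]
tool_rot: [-0.003, 0.995, -0.101, 0.013]
contact_force: [29.0, -4.4, 4.8]
gripper_width: 1.001
grasp_force: 14.1
```

{"method": "send_rows", "body": {
  "deltas": "-0.0015 0 0.0006 0; -0.003 0 0.0012 0; -0.003 0 0.0012 0"
}}

```text
t: 6.6
eef_pos: [0.6612, 0.2005, 0.1471]
tool_rot: [-0.003, 0.995, -0.101, 0.015]
contact_force: [32.9, -3.4, 5.4]
gripper_width: 0.997
grasp_force: 16.6
```

```bash
cat >> h.py <<'E'
def plane(P,tol=.005,it=6):
    for k in range(it):
        n=np.linalg.svd(P-P.mean(0),full_matrices=False)[2][2]; n*=np.sign(n[2]); P=P[abs((P-P.mean(0))@n)<tol]
    return P,n
def instop(P): d=np.asarray(P)-S0; return np.c_[d@XS,d@YS,d@ZS]
def casepose(c):
    "top face of the case in the (estimated) stop frame: mean along ZS, rect in x,y"
    for d in bot.masks_of(c,'case_mid'):
        P,_=cloud(c,d['mask'])
        if len(P) and np.median(P[:,2])>.09:
            Q,n=plane(P); print('n',n.round(3)); Q=instop(Q); print('case z',Q[:,2].mean().round(4),'x',np.percentile(Q[:,0],[1,99]).round(4),'y',np.percentile(Q[:,1],[1,99]).round(4),'rect',rect(Q)); return
E
python3 - <<'E'
from h import *
for n in ('top','scene'):
    c=bot.read_camera(n); casepose(c)
    print([(np.round(d['xyz'],4).tolist(),instop([d['xyz']]).round(4).tolist()) for q in ('case_mid','stop_face') for d in bot.landmark_of(c,q) if d['xyz'][2]>.06])
E
```

```text
n [-0.358  0.918  0.171]
case z 0.0875 x [0.0036 0.1676] y [-0.0613  0.072 ] rect [ 93.1  12.5 189.8  56.2 -35.2]
[]
n [-0.128  0.123  0.984]
case z 0.0323 x [0.0053 0.1249] y [-0.0272  0.073 ] rect [ 63.8  22.4 125.5 102.   -0.7]
[([0.5933, 0.2093, 0.1334], [[0.06, 0.0072, 0.0263]]), ([0.5504, 0.2122, 0.0867], [[0.003, 0.0014, -0.001]])]
```

{"method": "send_rows", "body": {
  "deltas": "0.01 0 -0.004 0; 0.02 0 -0.008 0; 0.03 0 -0.02 0; 0.03 0 -0.07 0; 0.03 0 -0.11 0"
}}

```text
t: 7.5
eef_pos: [0.6744, 0.1973, 0.2502]
tool_rot: [0.0, 0.995, -0.099, -0.002]
contact_force: [0.9, 0.9, 0.6]
gripper_width: 1.003
grasp_force: 0.0
```

Run:
```python
from h import *
go(.5676,-.1387,.26,18.7)
for n in ('top','scene'):
    c=bot.read_camera(n); casepose(c)
    print([(np.round(d['xyz'],4).tolist(),instop([d['xyz']]).round(4).tolist()) for q in ('case_mid','stop_face') for d in bot.landmark_of(c,q) if d['xyz'][2]>.06])
```

```text
to (0.5676, -0.1387, 0.26, 18.7) -> [-0.0383  0.3505 -0.0091] spin -30.11 cur yaw -11.41
n [-0.307  0.935  0.177]
case z 0.0647 x [0.0038 0.186 ] y [-0.0676  0.0836] rect [105.    9.9 220.9  48.1 -33.1]
[]
n [-0.204  0.108  0.973]
case z 0.0387 x [0.0056 0.1246] y [-0.0559  0.0723] rect [ 63.3   8.1 130.  124.8 -89.5]
[([0.592, 0.2109, 0.1351], [[0.0592, 0.0085, 0.0285]]), ([0.5482, 0.2135, 0.087], [[0.0009, 0.0022, 0.0002]])]
```

{"method": "send_rows", "body": {
  "deltas": "-0.038 0.35 -0.009 -8; -0.038 0.35 -0.009 -16; -0.038 0.35 -0.009 -24; -0.038 0.35 -0.009 -30.1; -0.038 0.35 -0.009 -30.1"
}}

```text
t: 8.4
eef_pos: [0.5985, -0.0429, 0.2552]
tool_rot: [-0.0, 0.987, 0.164, -0.001]
contact_force: [1.8, -0.9, 0.6]
gripper_width: 1.002
grasp_force: 0.0
```

Run:
```python
from h import *
go(.5676,-.1387,.15,18.7)
for n in ('top','scene'):
    c=bot.read_camera(n); casepose(c)
    if n=='top': cv2.imwrite('pics/top2.png',cv2.resize(c['img'][110:260,180:320],None,fx=4,fy=4,interpolation=2)[...,::-1])
    print([(np.round(d['xyz'],4).tolist(),instop([d['xyz']]).round(4).tolist()) for q in ('case_mid','stop_face') for d in bot.landmark_of(c,q) if d['xyz'][2]>.06])
```

```text
to (0.5676, -0.1387, 0.15, 18.7) -> [-0.0599  0.0808  0.1052] spin 0.15 cur yaw 18.85
n [-0.357  0.054  0.932]
case z 0.0449 x [0.0043 0.1213] y [-0.0557  0.0711] rect [ 62.3   7.7 129.2 119.5  89.9]
[([0.5994, 0.2105, 0.1311], [[0.0645, 0.0096, 0.022]])]
n [-0.25   0.066  0.966]
case z 0.036 x [0.0004 0.1254] y [-0.0551  0.0724] rect [ 63.1   7.5 130.4 126.5 -89.5]
[([0.5916, 0.2084, 0.1331], [[0.0585, 0.0059, 0.0266]]), ([0.5486, 0.2104, 0.0883], [[0.0023, -0.0008, 0.001]])]
```

View pics/top2.png

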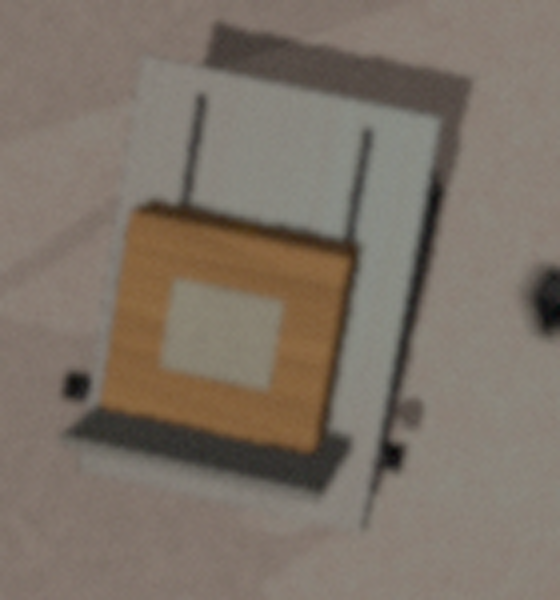

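The case now sits flush and square against the backstop: its lower edge meets the plate from (100,410) to (320,450), and the fit gives yaw −11.6°. Next is the medium box.

{"method": "send_rows", "body": {
  "deltas": "-0.06 0.081 0.03 0; -0.06 0.081 0.06 0; -0.06 0.081 0.09 0; -0.06 0.081 0.105 0.1; -0.06 0.081 0.105 0.1"
}}

```text
t: 9.3
eef_pos: [0.5682, -0.1347, 0.1494]
tool_rot: [-0.001, 0.987, 0.162, -0.002]
contact_force: [0.5, 0.6, 0.5]
gripper_width: 1.001
grasp_force: 0.0
```

```bash
sed -i 's/^XS=.*/&; S0=S0+XS*.0023/' h.py
python3 - <<'E'
from h import *
c=bot.read_camera('wrist'); print(bot.get_obs()['eef_pos'])
for d in bot.masks_of(c,'medium_mid')[:2]:
    P,uv=cloud(c,d['mask']); print(d['confidence'],len(P),uv.min(0),uv.max(0),rect(P[P[:,2]>.028]),np.percentile(P[:,2],[50,95]))
go(.5676,-.1387,.013,18.7)
E
```

```text
[ 0.56991879 -0.13418291  0.15145239]
0.63 10272 [288 129] [368 262] [ 568.7 -138.9  109.4   62.1   18.5] [0.03602877 0.03715811]
to (0.5676, -0.1387, 0.013, 18.7) -> [-0.0049  0.0032  0.1398] spin 0.08 cur yaw 18.78
```

{"method": "send_rows", "body": {
  "deltas": "0.001 0.0036 0.03 0; 0.001 0.0036 0.07 0; 0.001 0.0036 0.11 0; 0.001 0.0036 0.139 0; 0.001 0.0036 0.139 0"
}}

```text
t: 9.9
eef_pos: [0.5708, -0.1378, 0.0109]
tool_rot: [-0.001, 0.987, 0.163, -0.001]
contact_force: [-0.1, 1.0, 1.0]
gripper_width: 1.002
grasp_force: 0.0
```

{"method": "send_rows", "body": {
  "deltas": "0 0 0 0; 0 0 0 0; 0 0 0 0; 0 0 0 0; 0 0 0 0",
  "claw": 0.6,
  "force": 25
}}

```text
t: 10.4
eef_pos: [0.5738, -0.1395, 0.0153]
tool_rot: [0.001, 0.987, 0.162, 0.003]
contact_force: [0.7, 1.9, 7.2]
gripper_width: 0.72
grasp_force: 29.9
```

Run:
```python
from h import *
c=bot.read_camera('wrist'); o=bot.get_obs(); print(o['eef_pos'],o['gripper_width'],o['grasp_force'],o['contact_force'])
for d in bot.masks_of(c,'medium_mid')[:1]:
    P,uv=cloud(c,d['mask']); print(len(P),uv.min(0),uv.max(0),rect(P[P[:,2]>.028]),np.percentile(P[:,2],[50,95]))
cv2.imwrite('pics/w4.png',c['img'][...,::-1])
go(.5676,-.1387,.013,18.7)
```

```text
[ 0.57382663 -0.13956796  0.01531859] 0.7219873069217225 29.907496869564056 [-0.29594101  2.22860747  8.21049731]
30194 [236 151] [405 351] [ 583.1 -135.6   80.9   62.4   18.6] [0.03606639 0.03708506]
to (0.5676, -0.1387, 0.013, 18.7) -> [-0.0056 -0.0028  0.0023] spin -0.1 cur yaw 18.6
```

{"method": "send_rows", "body": {
  "deltas": "0 0 -0.01 0; 0 0 -0.03 0; 0 0 -0.07 0; 0 0 -0.12 0; 0 0 -0.17 0"
}}

```text
t: 11.0
eef_pos: [0.5702, -0.1402, 0.1848]
tool_rot: [-0.0, 0.987, 0.161, -0.001]
contact_force: [1.1, -1.4, -3.5]
gripper_width: 0.721
grasp_force: 29.1
```

{"method": "send_rows", "body": {
  "deltas": "0 0 -0.08 10; 0 0 -0.08 20; 0 0 -0.08 30.3"
}}

```text
t: 11.3
eef_pos: [0.5735, -0.1405, 0.2693]
tool_rot: [0.001, 0.998, -0.066, 0.005]
contact_force: [0.5, 0.9, -3.5]
gripper_width: 0.721
grasp_force: 29.2
```

Run:
```python
from h import *
c=bot.read_camera('scene'); o=bot.get_obs(); print(o['eef_pos'],o['gripper_width'],o['grasp_force'],o['contact_force'])
for d in bot.masks_of(c,'medium_mid')[:1]:
    P,uv=cloud(c,d['mask']); print(len(P),uv.min(0),uv.max(0),np.percentile(P,[2,50,98],axis=0).round(3)); a=uv.mean(0).astype(int)
    cv2.imwrite('pics/s2.png',cv2.resize(c['img'][max(a[1]-75,0):a[1]+65,max(a[0]-90,0):a[0]+90],None,fx=4,fy=4,interpolation=2)[...,::-1])
T=S0+XS*.060+YS*.0077+ZS*.10
go(*T[:2],.27,-11.6); print(T)
```

```text
[ 0.57216007 -0.14034084  0.26655656] 0.7170551599290567 29.11046952009201 [ 0.62909172  0.35836888 -4.05241129]
759 [255 132] [300 163] [[ 0.328 -0.422  0.003]
 [ 0.594 -0.132  0.287]
 [ 0.625 -0.102  0.325]]
to (np.float64(0.5684365132320852), np.float64(0.214960265542704), 0.27, -11.6) -> [-0.0478 -0.3519 -0.0059] spin 4.3 cur yaw -7.3
[0.56843651 0.21496027 0.20255638]
```

View pics/s2.png

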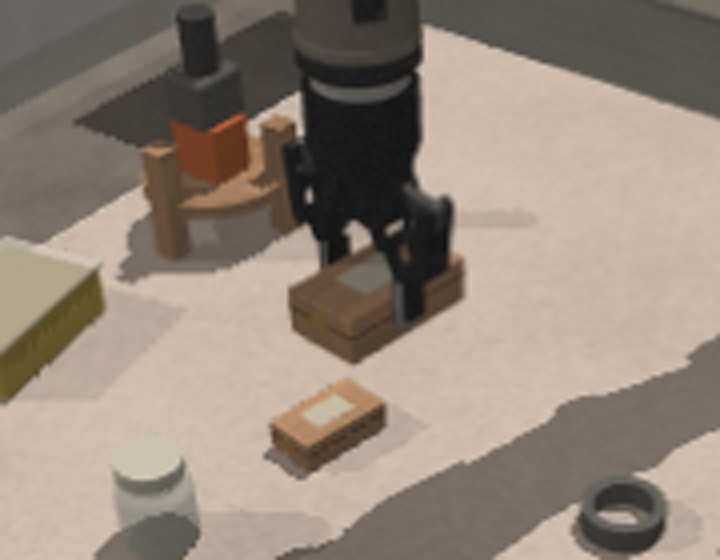

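The medium box is held level in the jaws around (380,290), with the tips above its underside. I'll carry it above the case.

{"method": "send_rows", "body": {
  "deltas": "-0.03 -0.352 -0.006 4.3; -0.03 -0.352 -0.006 4.3; -0.03 -0.352 -0.006 4.3; -0.03 -0.352 -0.006 4.3; -0.03 -0.352 -0.006 4.3"
}}

```text
t: 11.9
eef_pos: [0.5802, 0.111, 0.266]
tool_rot: [0.001, 0.995, -0.098, -0.001]
contact_force: [2.0, 0.7, -2.5]
gripper_width: 0.721
grasp_force: 29.2
```

{"method": "send_rows", "body": {
  "deltas": "-0.015 -0.14 0 0; -0.015 -0.14 0 0; -0.015 -0.14 0 0; -0.015 -0.14 0 0; -0.015 -0.14 0 0"
}}

```text
t: 12.4
eef_pos: [0.5935, 0.2507, 0.2655]
tool_rot: [0.001, 0.995, -0.097, -0.001]
contact_force: [0.1, -0.3, -2.9]
gripper_width: 0.719
grasp_force: 29.4
```

Run:
```python
from h import *
P=S0+XS*.072+YS*.0077+ZS*.072; print('final-ish TCP',P-[0,0,.011])
go(P[0],P[1],P[2]-.011+.035,-11.6); print(bot.get_obs()['eef_pos'])
```

```text
final-ish TCP [0.58961022 0.21061393 0.17009051]
to (np.float64(0.5896102192241408), np.float64(0.21061392789730132), np.float64(0.20509050741961096), -11.6) -> [0.0041 0.04   0.0604] spin 0.45 cur yaw -11.15
[0.593462   0.25071224 0.26546247]
```

{"method": "send_rows", "body": {
  "deltas": "0.004 0.04 0 0.4; 0.004 0.04 0.02 0.4; 0.004 0.04 0.04 0.4; 0.004 0.04 0.055 0.4; 0.004 0.04 0.055 0.4"
}}

```text
t: 12.9
eef_pos: [0.5892, 0.2076, 0.209]
tool_rot: [0.002, 0.995, -0.104, -0.002]
contact_force: [-0.5, 1.1, -3.1]
gripper_width: 0.724
grasp_force: 29.4
```

Run:
```python
from h import *
P=S0+XS*.072+YS*.0077+ZS*.072
go(P[0],P[1],P[2]-.011+.02,-11.6); print(bot.get_obs()['eef_pos'],bot.get_obs()['contact_force'])
```

```text
to (np.float64(0.5896102192241408), np.float64(0.21061392789730132), np.float64(0.19009050741961095), -11.6) -> [-0.0001 -0.0031  0.0189] spin -0.32 cur yaw -11.92
[0.58918701 0.20760186 0.20899843] [-0.51020822  1.11922197 -3.05715426]
```

{"method": "send_rows", "body": {
  "deltas": "0 -0.002 0.006 0; 0 -0.003 0.012 0; 0 -0.003 0.016 0; 0 -0.003 0.018 0; 0 -0.003 0.02 0",
  "force": 20
}}

```text
t: 13.4
eef_pos: [0.5914, 0.2129, 0.1918]
tool_rot: [-0.0, 0.995, -0.104, 0.0]
contact_force: [0.9, 0.8, -2.4]
gripper_width: 0.718
grasp_force: 29.5
```

{"method": "send_rows", "body": {
  "deltas": "0 0 0.002 0; 0 0 0.004 0; 0 0 0.006 0; 0 0 0.008 0; 0 0 0.008 0"
}}

```text
t: 13.9
eef_pos: [0.5904, 0.2131, 0.1844]
tool_rot: [0.0, 0.995, -0.104, -0.001]
contact_force: [-6.5, -0.9, 4.0]
gripper_width: 0.718
grasp_force: 30.6
```

{"method": "send_rows", "body": {
  "deltas": "0.001 0 0.002 0; 0.002 0 0.004 0; 0.003 0 0.006 0; 0.003 0 0.008 0; 0.003 0 0.008 0",
  "claw": 0.65,
  "force": 20
}}

```text
t: 14.4
eef_pos: [0.5907, 0.2136, 0.1759]
tool_rot: [0.0, 0.995, -0.103, -0.003]
contact_force: [-11.8, 0.5, 6.2]
gripper_width: 0.719
grasp_force: 32.5
```

{"method": "send_rows", "body": {
  "deltas": "0 0 0.002 0; 0 0 0.004 0; 0 0 0.004 0"
}}

```text
t: 14.7
eef_pos: [0.5909, 0.2138, 0.1719]
tool_rot: [0.0, 0.995, -0.103, -0.003]
contact_force: [-10.4, 0.1, 4.7]
gripper_width: 0.724
grasp_force: 33.3
```

```bash
cat >> h.py <<'E'
def boxpose(c,q,near=None):
    "side/top planes of a box in the stop frame from one picture"
    for d in bot.masks_of(c,q)[:2]:
        P,uv=cloud(c,cv2.erode(d['mask'].astype(np.uint8),np.ones((3,3)))>0)
        if len(P)<150 or np.median(P[:,2])<.09: continue
        Q=instop(P); print(q,round(d['confidence'],2),len(P),'pctl xyz',np.percentile(Q,[3,50,97],axis=0).round(4).tolist())
        T=P[Q[:,2]>np.percentile(Q[:,2],40)]; T,n=plane(T,.004); print('  plane n in stop',np.round([n@XS,n@YS,n@ZS],3),len(T),'rect',rect(instop(T)),'z',instop(T)[:,2].mean().round(4))
E
python3 - <<'E'
from h import *
print(bot.get_obs()['eef_pos'],bot.get_obs()['contact_force'])
for n in ('scene','wrist','top'):
    c=bot.read_camera(n); print(n); boxpose(c,'medium_mid')
    print([(instop([d['xyz']]).round(4).tolist()) for d in bot.landmark_of(c,'medium_mid')])
    if n=='scene': cv2.imwrite('pics/s3.png',cv2.resize(c['img'][140:290,290:450],None,fx=4,fy=4,interpolation=2)[...,::-1])
E
```

```text
[0.59091086 0.21379057 0.17193637] [-10.37608864   0.13591966   4.68761818]
scene
medium_mid 0.67 538 pctl xyz [[0.0604, -0.0146, 0.0532], [0.1135, 0.0136, 0.0806], [0.1225, 0.0408, 0.088]]
  plane n in stop [0.126 0.006 0.992] 312 rect [84.5 11.6 82.  56.8  3.1] z 0.0835
[[[-0.1133, -0.2621, -0.049]], [[0.0657, 0.0148, 0.0687]]]
wrist
medium_mid 0.88 30947 pctl xyz [[0.051, -0.0162, 0.0533], [0.1025, 0.0121, 0.0821], [0.1217, 0.0403, 0.0877]]
  plane n in stop [ 0.105 -0.001  0.994] 18568 rect [80.6 12.2 81.3 61.5  0.9] z 0.0843
medium_mid 0.52 1845 pctl xyz [[-0.0065, -0.1007, -0.0066], [-0.0002, -0.0652, 0.0725], [0.0029, 0.105, 0.093]]
  plane n in stop [ 1.     0.007 -0.004] 1107 rect [ -0.3  -5.6 133.2   4.3 -89.8] z 0.08
[[[0.0649, 0.0114, 0.0673]]]
top
[]
```

View pics/s3.png

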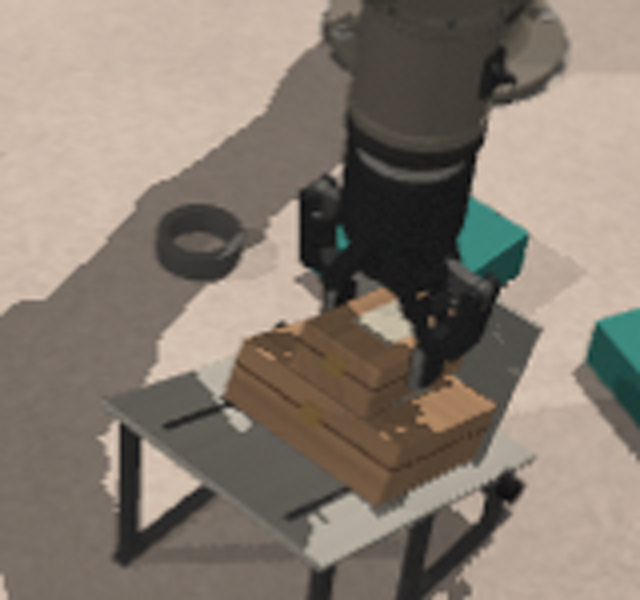

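The scene view shows the medium box on the case at about (365,345), still pitched about 6° with the low end up. I'll press a little further to level it on the case.

{"method": "send_rows", "body": {
  "deltas": "0 0.002 0.002 0; 0 0.004 0.004 0; 0 0.004 0.006 0; 0 0.004 0.006 0"
}}

```text
t: 15.55
eef_pos: [0.5916, 0.2123, 0.1669]
tool_rot: [-0.002, 0.995, -0.102, -0.001]
contact_force: [-8.3, 5.2, 4.3]
gripper_width: 0.725
grasp_force: 34.3
```

Run:
```python
from h import *
print(bot.get_obs()['eef_pos'],bot.get_obs()['contact_force'])
c=bot.read_camera('wrist'); boxpose(c,'medium_mid'); go(.59,.21,.17,-11.6)
```

```text
[0.59155931 0.21228348 0.16685054] [-8.31507022  5.18112491  4.26456178]
medium_mid 0.73 31385 pctl xyz [[0.0465, -0.0176, 0.0514], [0.1042, 0.0103, 0.0802], [0.1198, 0.0386, 0.0812]]
  plane n in stop [ 0.004 -0.002  1.   ] 18830 rect [78.  10.5 84.3 60.5 -0.1] z 0.0806
to (0.59, 0.21, 0.17, -11.6) -> [-0.0012  0.0025 -0.0031] spin -0.1 cur yaw -11.7
```

The medium box is flat on the case: normal aligned, top at 80.6 mm, about 9 mm from the backstop. I'll slide it down with the grip still on.

{"method": "send_rows", "body": {
  "deltas": "-0.002 0.001 0.0008 0; -0.004 0.001 0.0016 0; -0.006 0.001 0.0024 0; -0.008 0.001 0.0032 0; -0.008 0.001 0.0032 0"
}}

```text
t: 16.15
eef_pos: [0.5875, 0.2107, 0.1652]
tool_rot: [-0.002, 0.995, -0.104, 0.003]
contact_force: [0.5, 0.3, 7.3]
gripper_width: 0.717
grasp_force: 34.7
```

{"method": "send_rows", "body": {
  "deltas": "-0.002 0 0.0008 0; -0.004 0 0.0016 0; -0.004 0 0.0016 0"
}}

```text
t: 16.45
eef_pos: [0.5838, 0.2112, 0.1637]
tool_rot: [-0.002, 0.995, -0.104, 0.003]
contact_force: [0.6, 0.4, 7.7]
gripper_width: 0.723
grasp_force: 34.8
```

Run:
```python
from h import *
print(bot.get_obs()['eef_pos'],bot.get_obs()['contact_force'])
c=bot.read_camera('wrist'); boxpose(c,'medium_mid'); boxpose(c,'case_mid'); go(.59,.21,.17,-11.6)
```

```text
[0.58381026 0.21119192 0.16369848] [0.60312354 0.3851395  7.66009498]
case_mid 0.8 27729 pctl xyz [[0.0564, -0.0524, 0.0077], [0.115, 0.0094, 0.0439], [0.1198, 0.0701, 0.0453]]
  plane n in stop [-0.001 -0.003  1.   ] 16637 rect [ 61.2   8.7 128.3 117.8 -89.8] z 0.0444
to (0.59, 0.21, 0.17, -11.6) -> [ 0.0063 -0.0001 -0.0063] spin -0.32 cur yaw -11.92
```

{"method": "send_rows", "body": {
  "deltas": "-0.0015 0 0.0006 0; -0.003 0 0.001 0; -0.0045 0 0.0015 0; -0.006 0 0.002 0; -0.006 0 0.002 0"
}}

```text
t: 17.1
eef_pos: [0.5825, 0.2115, 0.1633]
tool_rot: [-0.003, 0.995, -0.104, 0.007]
contact_force: [11.2, -1.0, 8.3]
gripper_width: 0.72
grasp_force: 34.7
```

Run:
```python
from h import *
print(bot.get_obs()['eef_pos'],bot.get_obs()['contact_force'])
for k in range(2): c=bot.read_camera('wrist'); boxpose(c,'medium_mid'); go(.59,.21,.17,-11.6)
```

```text
[0.5824736  0.21148245 0.16331073] [11.18082176 -0.97381869  8.25542503]
medium_mid 0.84 31249 pctl xyz [[0.0373, -0.0204, 0.052], [0.0943, 0.0076, 0.0804], [0.1103, 0.0357, 0.0814]]
  plane n in stop [ 0.001 -0.002  1.   ] 18749 rect [68.5  7.8 84.3 60.  -0.4] z 0.0807
to (0.59, 0.21, 0.17, -11.6) -> [ 0.0077 -0.0002 -0.0066] spin -0.4 cur yaw -12.0
medium_mid 0.94 31278 pctl xyz [[0.0373, -0.0204, 0.0518], [0.0943, 0.0076, 0.0804], [0.1103, 0.0357, 0.0813]]
  plane n in stop [ 0.001 -0.002  1.   ] 18767 rect [69.1  7.8 82.8 59.9 -0.2] z 0.0807
to (0.59, 0.21, 0.17, -11.6) -> [ 0.0077 -0.0002 -0.0066] spin -0.4 cur yaw -12.0
```

{"method": "send_rows", "body": {
  "deltas": "0.002 0 -0.001 0; 0.002 0 -0.001 0"
}}

```text
t: 17.5
eef_pos: [0.5825, 0.2114, 0.1632]
tool_rot: [-0.002, 0.995, -0.104, 0.005]
contact_force: [7.5, 0.7, 5.3]
gripper_width: 0.72
grasp_force: 34.5
```

{"method": "send_rows", "body": {
  "deltas": "0 0 0 0; 0 0 0 0; 0 0 0 0; 0 0 0 0",
  "claw": 1
}}

```text
t: 17.9
eef_pos: [0.577, 0.2106, 0.1596]
tool_rot: [0.0, 0.995, -0.104, -0.0]
contact_force: [0.2, 0.7, -0.2]
gripper_width: 1.001
grasp_force: 0.0
```

Run:
```python
from h import *
o=bot.get_obs(); print(o['eef_pos'],o['contact_force'],o['gripper_width'])
c=bot.read_camera('wrist'); boxpose(c,'medium_mid'); go(.59,.21,.17,-11.6)
```

```text
[0.57704174 0.21062611 0.15958139] [ 0.23456733  0.65380477 -0.16030385] 1.0013633633695116
medium_mid 0.78 34445 pctl xyz [[0.0338, -0.0203, 0.0526], [0.0935, 0.0077, 0.0802], [0.1103, 0.0357, 0.0812]]
  plane n in stop [ 0.001 -0.002  1.   ] 20667 rect [65.8  7.8 90.2 60.1 -0.1] z 0.0805
to (0.59, 0.21, 0.17, -11.6) -> [ 0.0126 -0.002  -0.0103] spin -0.3 cur yaw -11.9
```

{"method": "send_rows", "body": {
  "deltas": "0 0 -0.02 0; 0 0 -0.05 0; 0 0 -0.09 0; 0 0 -0.1 0; 0 0 -0.1 0"
}}

```text
t: 18.5
eef_pos: [0.5784, 0.2112, 0.262]
tool_rot: [-0.001, 0.995, -0.104, 0.002]
contact_force: [0.4, -1.0, -0.6]
gripper_width: 1.003
grasp_force: 0.0
```

Run:
```python
from h import *
go(.4595,-.298,.15,-8.8)
```

```text
to (0.4595, -0.298, 0.15, -8.8) -> [-0.0116  0.523   0.1108] spin -3.11 cur yaw -11.91
```

{"method": "send_rows", "body": {
  "deltas": "-0.006 0.25 0 -3; -0.006 0.25 0 -3; -0.006 0.25 0 -3; -0.006 0.25 0 -3; -0.006 0.25 0 -3"
}}

```text
t: 19.0
eef_pos: [0.5182, -0.0347, 0.2581]
tool_rot: [0.0, 0.997, -0.078, -0.001]
contact_force: [1.1, -0.3, -0.1]
gripper_width: 1.001
grasp_force: 0.0
```

Run:
```python
from h import *
go(.4595,-.298,.15,-8.8)
```

```text
to (0.4595, -0.298, 0.15, -8.8) -> [-0.017   0.2692  0.1083] spin -0.11 cur yaw -8.91
```

{"method": "send_rows", "body": {
  "deltas": "-0.017 0.269 0 0; -0.017 0.269 0.02 0; -0.017 0.269 0.04 0; -0.017 0.269 0.06 0; -0.017 0.269 0.08 0"
}}

```text
t: 19.5
eef_pos: [0.4674, -0.2672, 0.1996]
tool_rot: [0.0, 0.997, -0.078, 0.0]
contact_force: [0.3, 0.0, -0.1]
gripper_width: 0.997
grasp_force: 0.0
```

{"method": "send_rows", "body": {
  "deltas": "0 0 0.01 0; 0 0 0.02 0; 0 0 0.02 0"
}}

```text
t: 19.8
eef_pos: [0.4676, -0.2627, 0.1783]
tool_rot: [-0.001, 0.997, -0.077, -0.002]
contact_force: [0.1, 0.6, 0.4]
gripper_width: 1.003
grasp_force: 0.0
```

Run:
```python
from h import *
c=bot.read_camera('wrist'); print(bot.get_obs()['eef_pos'])
for d in bot.masks_of(c,'small_mid')[:2]:
    P,uv=cloud(c,d['mask']); print(d['confidence'],len(P),uv.min(0),uv.max(0),rect(P[P[:,2]>.024]),np.percentile(P[:,2],[50,95]))
go(.4595,-.298,.013,-9)
```

```text
[ 0.4685002  -0.26276899  0.17955629]
0.94 5699 [332 138] [393 236] [ 460.4 -298.4   89.6   52.3   -9.6] [0.02997592 0.03115706]
to (0.4595, -0.298, 0.013, -9) -> [-0.0041  0.0362  0.1674] spin 0.24 cur yaw -8.76
```

{"method": "send_rows", "body": {
  "deltas": "0.001 0.0365 0.03 0.8; 0.001 0.0365 0.06 0.8; 0.001 0.0365 0.1 0.8; 0.001 0.0365 0.13 0.8; 0.001 0.0365 0.135 0.8"
}}

```text
t: 20.4
eef_pos: [0.4628, -0.2987, 0.0432]
tool_rot: [-0.001, 0.996, -0.084, -0.002]
contact_force: [0.1, 0.9, -0.2]
gripper_width: 0.998
grasp_force: 0.0
```

Run:
```python
from h import *
print(bot.get_obs()['eef_pos']); go(.4644,-.2991,.014,-9.6)
```

```text
[ 0.46281294 -0.29873843  0.04319052]
to (0.4644, -0.2991, 0.014, -9.6) -> [0.0017 0.0002 0.0292] spin 0.01 cur yaw -9.59
```

{"method": "send_rows", "body": {
  "deltas": "0.001 0 0.015 0; 0.001 0 0.028 0; 0.001 0 0.029 0; 0.001 0 0.029 0"
}}

```text
t: 20.8
eef_pos: [0.4652, -0.3011, 0.0169]
tool_rot: [0.0, 0.996, -0.085, 0.0]
contact_force: [-0.1, -0.4, 0.1]
gripper_width: 0.996
grasp_force: 0.0
```

{"method": "send_rows", "body": {
  "deltas": "0 0 0 0; 0 0 0 0; 0 0 0 0; 0 0 0 0; 0 0 0 0",
  "claw": 0.5,
  "force": 20
}}

```text
t: 21.3
eef_pos: [0.4653, -0.3013, 0.0173]
tool_rot: [0.0, 0.996, -0.085, 0.001]
contact_force: [-1.6, -0.4, 6.0]
gripper_width: 0.605
grasp_force: 22.0
```

{"method": "send_rows", "body": {
  "deltas": "0 0 -0.01 0; 0 0 -0.04 0; 0 0 -0.09 0; 0 0 -0.14 0; 0 0 -0.19 0"
}}

```text
t: 21.8
eef_pos: [0.4642, -0.3007, 0.2088]
tool_rot: [-0.0, 0.996, -0.085, -0.0]
contact_force: [1.5, -1.0, -1.4]
gripper_width: 0.604
grasp_force: 21.7
```

{"method": "send_rows", "body": {
  "deltas": "0 0 -0.07 0; 0 0 -0.085 0; 0 0 -0.085 0"
}}

```text
t: 22.1
eef_pos: [0.4671, -0.3021, 0.2979]
tool_rot: [0.002, 0.996, -0.085, 0.005]
contact_force: [1.1, -0.7, -1.5]
gripper_width: 0.603
grasp_force: 21.7
```

Run:
```python
from h import *
c=bot.read_camera('wrist'); o=bot.get_obs(); print(o['eef_pos'],o['contact_force'])
for d in bot.masks_of(c,'small_mid')[:1]:
    P,uv=cloud(c,cv2.erode(d['mask'].astype(np.uint8),np.ones((3,3)))>0); P=P-o['eef_pos']; T,n=plane(P[P[:,2]>np.percentile(P[:,2],40)],.003); print(d['confidence'],len(P),n.round(3),rect(T),T[:,2].mean())
Pv=S0+XS*.062+YS*.0077+ZS*.107
go(Pv[0],Pv[1],.28,-11.6); print(Pv)
```

```text
[ 0.46577367 -0.30148713  0.29464116] [ 0.12657777  0.29078029 -2.33895757]
0.63 20233 [-0.003  0.002  1.   ] [ 4.3 -0.2 72.6 50.7 -9.8] 0.01648088507373775
to (np.float64(0.56768431851288), np.float64(0.21511466894407272), 0.28, -11.6) -> [ 0.0144 -0.5261  0.012 ] spin 1.89 cur yaw -9.71
[0.56768432 0.21511467 0.20979588]
```

{"method": "send_rows", "body": {
  "deltas": "0.014 -0.26 0.01 1.9; 0.014 -0.26 0.01 1.9; 0.014 -0.26 0.01 1.9; 0.014 -0.26 0.01 1.9; 0.014 -0.26 0.01 1.9"
}}

```text
t: 22.7
eef_pos: [0.5189, -0.0555, 0.2799]
tool_rot: [0.0, 0.995, -0.101, -0.002]
contact_force: [1.8, -0.1, -1.7]
gripper_width: 0.607
grasp_force: 21.7
```

{"method": "send_rows", "body": {
  "deltas": "0.015 -0.25 0 0; 0.015 -0.25 0 0; 0.015 -0.25 0 0; 0.015 -0.25 0 0; 0.015 -0.25 0 0"
}}

```text
t: 23.2
eef_pos: [0.5841, 0.1854, 0.2796]
tool_rot: [0.001, 0.995, -0.101, -0.002]
contact_force: [1.4, -0.5, -1.2]
gripper_width: 0.603
grasp_force: 21.7
```

Run:
```python
from h import *
P=S0+XS*.062+YS*.0077+ZS*.108; print(bot.get_obs()['eef_pos'],P)
go(P[0],P[1],P[2]-.011+.035,-11.6)
```

```text
[0.58414358 0.18537616 0.27963863] [0.56731736 0.21518999 0.21072306]
to (np.float64(0.5673173631656331), np.float64(0.21518999405912437), np.float64(0.23472306024985617), -11.6) -> [-0.0223 -0.0259  0.0449] spin -0.01 cur yaw -11.61
```

{"method": "send_rows", "body": {
  "deltas": "-0.022 -0.026 0 0; -0.022 -0.026 0.01 0; -0.022 -0.026 0.025 0; -0.022 -0.026 0.04 0; -0.022 -0.026 0.04 0"
}}

```text
t: 23.7
eef_pos: [0.5674, 0.211, 0.238]
tool_rot: [0.002, 0.995, -0.102, -0.003]
contact_force: [-0.5, 0.9, -1.8]
gripper_width: 0.603
grasp_force: 21.8
```

Run:
```python
from h import *
P=S0+XS*.062+YS*.0077+ZS*.108; print(bot.get_obs()['eef_pos'])
go(P[0],P[1],P[2]-.011+.018,-11.6); c=bot.read_camera('wrist'); boxpose(c,'small_mid')
```

```text
[0.56737263 0.21102952 0.23799929]
to (np.float64(0.5673173631656331), np.float64(0.21518999405912437), np.float64(0.21772306024985616), -11.6) -> [-0.0008 -0.0042  0.0203] spin -0.15 cur yaw -11.75
small_mid 0.89 20115 pctl xyz [[0.0509, -0.0191, 0.1198], [0.0871, 0.0044, 0.1411], [0.1127, 0.028, 0.1559]]
  plane n in stop [0.379 0.005 0.926] 12069 rect [71.   4.4 52.5 51.  -0.8] z 0.1472
```

{"method": "send_rows", "body": {
  "deltas": "0 -0.003 0.006 0; 0 -0.0035 0.012 0; 0 -0.0035 0.016 0; 0 -0.0035 0.018 0; 0 -0.0035 0.02 0"
}}

```text
t: 24.3
eef_pos: [0.5695, 0.2174, 0.2218]
tool_rot: [0.0, 0.995, -0.101, 0.0]
contact_force: [-0.4, -0.8, -1.6]
gripper_width: 0.603
grasp_force: 21.8
```

{"method": "send_rows", "body": {
  "deltas": "0 0 0.002 0; 0 0 0.004 0; 0 0 0.006 0; 0 0 0.008 0; 0 0 0.008 0"
}}

```text
t: 24.8
eef_pos: [0.5695, 0.2174, 0.2142]
tool_rot: [0.0, 0.995, -0.101, 0.0]
contact_force: [-1.0, -0.6, 1.1]
gripper_width: 0.607
grasp_force: 22.1
```

Run:
```python
from h import *
o=bot.get_obs(); print(o['eef_pos'],o['contact_force'])
c=bot.read_camera('wrist'); boxpose(c,'small_mid'); boxpose(c,'medium_mid')
```

```text
[0.56945631 0.21739282 0.21421317] [-0.97867368 -0.61173505  1.1420201 ]
small_mid 0.69 7104 pctl xyz [[0.0955, -0.0206, 0.0503], [0.1088, 0.0075, 0.0794], [0.1104, 0.0357, 0.0811]]
  plane n in stop [ 0.078 -0.004  0.997] 4262 rect [98.2  7.6 60.6 24.7 89.3] z 0.08
small_mid 0.6 20193 pctl xyz [[0.0423, -0.0126, 0.0976], [0.079, 0.0109, 0.1189], [0.1046, 0.0346, 0.1333]]
  plane n in stop [ 0.366 -0.001  0.931] 12116 rect [63.3 10.9 52.7 51.2 -0.6] z 0.1249
```

{"method": "send_rows", "body": {
  "deltas": "-0.002 0.001 0.003 0; -0.004 0.002 0.006 0; -0.005 0.003 0.009 0; -0.006 0.003 0.012 0; -0.006 0.003 0.012 0"
}}

```text
t: 25.45
eef_pos: [0.5625, 0.2163, 0.2016]
tool_rot: [-0.0, 0.995, -0.101, -0.0]
contact_force: [-1.4, 3.2, 4.4]
gripper_width: 0.601
grasp_force: 23.3
```

Run:
```python
from h import *
o=bot.get_obs(); print(o['eef_pos'],o['contact_force'])
c=bot.read_camera('wrist'); boxpose(c,'small_mid'); boxpose(c,'medium_mid')
```

```text
[0.56247991 0.21629972 0.20158956] [-1.39179479  3.22409464  4.43263495]
small_mid 0.96 21542 pctl xyz [[0.0219, -0.0149, 0.0883], [0.0748, 0.0088, 0.1125], [0.0969, 0.0323, 0.1184]]
  plane n in stop [ 0.107 -0.002  0.994] 12925 rect [54.8  9.  81.6 51.3  0.5] z 0.1149
medium_mid 0.98 8941 pctl xyz [[0.0936, -0.0208, 0.0501], [0.1078, 0.0076, 0.0796], [0.1101, 0.0359, 0.0811]]
  plane n in stop [ 0.021 -0.002  1.   ] 5364 rect [98.2  7.7 60.8 24.4 89. ] z 0.0802
```

Residual pitch is 6°, and the medium box hasn't moved. I'll press the remaining 4–5 mm.

{"method": "send_rows", "body": {
  "deltas": "-0.001 0 0.002 0; -0.001 0 0.004 0; -0.001 0 0.006 0; -0.001 0 0.006 0"
}}

```text
t: 26.0
eef_pos: [0.5614, 0.2162, 0.1963]
tool_rot: [0.0, 0.995, -0.101, -0.0]
contact_force: [-3.8, 2.9, 8.2]
gripper_width: 0.604
grasp_force: 24.6
```

Run:
```python
from h import *
o=bot.get_obs(); print(o['eef_pos'],o['contact_force'])
c=bot.read_camera('wrist'); boxpose(c,'small_mid'); boxpose(c,'medium_mid')
```

```text
[0.56140547 0.21618707 0.19627888] [-3.78479548  2.94075002  8.21376489]
small_mid 0.95 21652 pctl xyz [[0.0139, -0.0151, 0.087], [0.0754, 0.0085, 0.1102], [0.0945, 0.0318, 0.1112]]
  plane n in stop [ 0.    -0.001  1.   ] 12991 rect [49.9  8.3 89.6 50.2  0.4] z 0.1105
small_mid 0.62 22683 pctl xyz [[-0.0012, -0.0849, -0.0022], [0.1288, -0.0146, -0.0006], [0.1444, 0.0893, 0.0735]]
  plane n in stop [ 0.011 -0.003  1.   ] 6384 rect [128.2   3.1 180.   24.   81.8] z -0.0002
```

The small box is flat, with about 4.5 mm to slide.

{"method": "send_rows", "body": {
  "deltas": "-0.0015 0 0.0006 0; -0.003 0 0.0012 0; -0.0045 0 0.0018 0; -0.006 0 0.0024 0; -0.006 0 0.0024 0"
}}

```text
t: 26.65
eef_pos: [0.5579, 0.2164, 0.1949]
tool_rot: [-0.0, 0.995, -0.102, 0.002]
contact_force: [0.2, 0.9, 10.1]
gripper_width: 0.6
grasp_force: 24.7
```

{"method": "send_rows", "body": {
  "deltas": "-0.001 0 0.0003 0; -0.002 0 0.0006 0; -0.002 0 0.0006 0"
}}

```text
t: 26.95
eef_pos: [0.5573, 0.2164, 0.1947]
tool_rot: [-0.0, 0.995, -0.102, 0.003]
contact_force: [4.2, 0.6, 10.2]
gripper_width: 0.607
grasp_force: 24.6
```

Run:
```python
from h import *
o=bot.get_obs(); print(o['eef_pos'],o['contact_force'])
c=bot.read_camera('wrist'); boxpose(c,'small_mid'); boxpose(c,'medium_mid')
```

```text
[0.55734936 0.21640454 0.19465443] [ 4.17243963  0.58893337 10.2086225 ]
small_mid 0.94 21528 pctl xyz [[0.0101, -0.0156, 0.0871], [0.0707, 0.0078, 0.1102], [0.0902, 0.0311, 0.1112]]
  plane n in stop [-0.    -0.001  1.   ] 12917 rect [45.9  7.6 88.3 50.3 -0.2] z 0.1105
medium_mid 0.74 11177 pctl xyz [[0.0893, -0.0209, 0.0511], [0.1052, 0.0078, 0.0799], [0.1101, 0.0364, 0.0813]]
  plane n in stop [-0.006 -0.002  1.   ] 6706 rect [95.2  7.8 61.1 30.3 89.4] z 0.0804
```

{"method": "send_rows", "body": {
  "deltas": "-0.001 0 0 0; -0.001 0 -0.002 0; -0.001 0 -0.002 0"
}}

```text
t: 27.4
eef_pos: [0.5568, 0.216, 0.1957]
tool_rot: [-0.0, 0.995, -0.102, 0.003]
contact_force: [7.1, 0.9, 2.4]
gripper_width: 0.604
grasp_force: 23.8
```

{"method": "send_rows", "body": {
  "deltas": "0 0 0 0; 0 0 0 0; 0 0 0 0; 0 0 0 0; 0 0 0 0",
  "claw": 1
}}

```text
t: 27.9
eef_pos: [0.5529, 0.2175, 0.1947]
tool_rot: [0.0, 0.995, -0.101, -0.0]
contact_force: [-0.6, 0.1, 0.3]
gripper_width: 0.999
grasp_force: 0.0
```

{"method": "send_rows", "body": {
  "deltas": "0 0 -0.01 0; 0 0 -0.03 0; 0 0 -0.06 0; 0 0 -0.08 0; 0 0 -0.08 0"
}}

```text
t: 28.4
eef_pos: [0.5548, 0.2188, 0.2791]
tool_rot: [-0.002, 0.995, -0.101, 0.003]
contact_force: [-0.4, 1.0, 0.7]
gripper_width: 0.994
grasp_force: 0.0
```

Run:
```python
from h import *
o=bot.get_obs(); print(o['t'],o['eef_pos'],o['contact_force'],o['gripper_width'])
c=bot.read_camera('wrist')
for q in ('small_mid','medium_mid','case_mid'): boxpose(c,q)
```

```text
28.4 [0.55475399 0.21879667 0.27913395] [-0.40520255  1.04406473  0.65650307] 0.9937461393862352
small_mid 0.74 4177 pctl xyz [[0.0891, -0.0206, 0.0521], [0.105, 0.0082, 0.0799], [0.11, 0.0365, 0.0814]]
  plane n in stop [-0.014 -0.003  1.   ] 2506 rect [ 92.3   8.   60.7  36.1 -89.3] z 0.0805
medium_mid 0.88 4227 pctl xyz [[0.0895, -0.021, 0.0517], [0.105, 0.0075, 0.0799], [0.11, 0.0362, 0.0814]]
  plane n in stop [-0.013 -0.003  1.   ] 2536 rect [62.   7.5 95.9 60.7 -0.2] z 0.0805
case_mid 0.88 12510 pctl xyz [[0.0098, -0.0528, 0.0115], [0.0964, 0.011, 0.0442], [0.1195, 0.0698, 0.0456]]
  plane n in stop [-0.003 -0.002  1.   ] 7506 rect [ 60.8   8.6 128.3 117.4 -89.6] z 0.0447
```

Run:
```python
from h import *
c=bot.read_camera('wrist')
P,uv=cloud(c,c['depth']>0); Q=instop(P)
k=(abs(Q[:,0]-.05)<.06)&(abs(Q[:,1]-.008)<.035)&(Q[:,2]>.100)&(Q[:,2]<.122)
T,n=plane(P[k],.003); T=instop(T); print(len(T),np.round([n@XS,n@YS,n@ZS],3),T[:,2].mean(),np.percentile(T,[2,98],axis=0).round(4),rect(T[T[:,0]>.004]))
k=(abs(Q[:,0])<.01)&(abs(Q[:,1])<.07)&(Q[:,2]>.05)&(Q[:,2]<.1); print('face x',np.median(Q[k,0]) if k.sum() else None,k.sum())
print(bot.hand_in() if abs(T[:,2].mean()-.111)<.002 and np.percentile(T[:,0],98)<.0925 else 'check')
```

```text
8370 [ 0.003 -0.003  1.   ] 0.11024340456447623 [[ 0.0035 -0.0177  0.1085]
 [ 0.0893  0.0318  0.1114]] [47.1  7.1 86.3 52.1  0.2]
face x -0.00037982845570890336 3819
the job is handed in; nothing more can be done
None
```

The job is handed in, and the hand-in call returned no verdict. My last camera check showed the case, medium box and small box stacked flat, centred and against the backstop. The backstop read within about 0.5 mm of where I had placed it. Robot time was about 28.5 s, and nothing touched the tape, mouse or jar.

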